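Free the stuck mixing tub from the ink pail

TASK

The orange mixing tub is stuck inside the blue ink pail, its two ears caught under the pail's steel catches. Grip the tub by its rim, twist it until both ears are clear of the catches, pull it up out of the pail, and set it down upright (do not drop it) near the middle of the cork mat, then let go. Leave the tape, the ink jar and the roller where they are.

Things in the scene. Friction and masses are not known exactly. Their poses are not given: they have to be found in the camera images.
- tub: Orange open plastic tub, round straight wall, outside diameter 90 mm, wall 4 mm, 125 mm tall, 130 to 230 g. Origin: centre of its underside; z up. Stands on the pail's inner floor, its x axis within 0.2 rad of the pail's, both ears under the catches. Sprung grips in the pail press on it: up to about 14 N to lift, 0.5 N m to turn. Turns either way without a stop.
- tub_rim (a point): Centre of the tub's open mouth, on its axis at rim height, 125 mm above its underside. Nested, the rim is 61 mm above the pail's rim and 43 mm above the tops of the catches, so the wall can be pinched there anywhere round the rim.
- tub_ear (a point): Outer end of one of the tub's two ears, 58 mm from its axis on its +x side, 71 mm above its underside. The other ear is opposite (-x). Each is 14 mm wide, 6 mm thick.
- pail: Blue round pail bolted to the table by a 148 mm flange; it does not move. Outside diameter 108 mm, inside 98 mm, rim 70 mm high, inner floor at z = 6 mm. Origin: centre of its underside, z up. Two steel catches, on its +x and -x sides. The ears are clear of both when the tub's x axis is more than 0.65 rad (37 degrees) either way from the pail's; 0.9 rad is comfortably clear.
- pail_catch (a point): Middle of the top of one of the pail's two steel catches, 57 mm from the axis on the pail's +x side, 88 mm above the pail's underside; the other is opposite. Each stands outside the wall and reaches in over the rim: 44 mm wide along y, overhang from 50 to 64 mm from the axis, underside at 82 mm. It blocks the ear from rising.
- mat: Square cork mat stuck to the table, 180 by 180 mm, 6 mm thick, with a dark printed ring of 100 mm diameter at its middle. Origin: centre of its underside, z up; its top is at z = 6.
- tape: Bystander: roll of masking tape lying flat, dark in the middle, 100 mm diameter, 24 mm high. Origin: centre of its underside.
- ink: Bystander: purple ink jar with black lid, 68 mm diameter, 85 mm high. Origin: centre of its underside.
- brayer: Bystander: hand roller (brayer) lying on the table: black rubber roller 100 mm long, 40 mm thick, along its y axis, wooden handle towards +x, 137 mm from roller axis to handle end, 55 mm high. Origin: on the table below the middle of the roller.
Mind the look-alikes: they are no part of the job. Several things have the shape of the tub; the one meant has the colours described above. Leave any purple look-alike of the pail alone.

How it is judged:
On the way, in this order (a step that is already met when the one before it is completed fails the run):
1. the tub, held by the gripper, has been drawn up clear out of the pail (its underside at least 95 mm above the pail's underside) (z of tub in the frame of pail above 0.095 m and contact force between the fingers and tub above 0.5 N), for 0.1 s.
2. the tub, still held, has been lowered upright onto the mat, near its middle (x of tub in the frame of mat between -0.05 and 0.05 m and y of tub in the frame of mat between -0.05 and 0.05 m and z of tub in the frame of mat between 0 and 0.012 m and angle between tub's own z axis and vertical below 0.08 rad and contact force between the fingers and tub above 0.5 N and contact force between tub and mat above 0.2 N), for 0.1 s.
At the end, for the whole second after the job is handed in: The tub stands upright (within about 4.5 degrees) and at rest with its underside on the cork mat, its axis within 50 mm of the mat's centre along each side of the mat, and is released (x of tub in the frame of mat between -0.05 and 0.05 m and y of tub in the frame of mat between -0.05 and 0.05 m and z of tub in the frame of mat between 0 and 0.012 m and angle between tub's own z axis and vertical below 0.08 rad and linear speed of tub below 0.03 m/s and angular speed of tub below 0.2 rad/s); the robot touches nothing.
It fails at once if the roll of tape is pushed more than 40 mm from its place (distance of tape from where it was at the start of the episode above 0.04 m).
It fails at once if the ink jar is pushed more than 40 mm from its place (distance of ink from where it was at the start of the episode above 0.04 m).
It fails at once if the brayer is pushed more than 40 mm from its place (distance of brayer from where it was at the start of the episode above 0.04 m).
It also fails if it takes over 45 s, if anything falls off the work surface, if the arm or the gripper's body presses on something with over 40 N, if the wrist force passes 120 N, or if a joint passes its speed limit or range.

ROBOT

A 6-joint arm with a two-finger parallel gripper is mounted at the origin on the work surface. World frame = base frame: x ahead of the robot, y to its left, z up, the work surface at z = 0. Lengths are in m, angles in rad, forces in N, time in s.
With the tool pointing down it reaches from about 0.25 to 0.725 m from the base axis. Payload 4 kg.
Tool frame: the origin (TCP) lies between the finger pads; the fingertips stand 11 mm ahead of it and the grasp point (between the pads) lies 8 mm behind it; z points along the fingers, y is the direction in which the jaws open and shut (so a half turn about z gives the same grasp; the last joint's range is limited). The gripper opens to 85 mm and grips with 20 to 120 N. Pads are 22 mm wide; open, the fingers measure 114 mm over their backs; the gripper's body (76 mm by 85 mm) begins 54 mm behind the grasp point. The pads swing forward as they close: fully open they stand 13 mm farther back than shut.
Start: joints at [-1.152, 0.241, 0.005, 1.335, 0, 1.571], TCP at [0.203, -0.457, 0.207] pointing down, gripper open.
Joint ranges: [-2.72, 2.72], [-1.05, 1.87], [-1.09, 1.28], [-1.99, 2.15], [-1.42, 1.44], [-3.14, 3.14]. Speed limits (rad/s): [2.79, 2.79, 3.14, 3.14, 3.14, 3.14].

INTERFACE

Orientations are given as a unit quaternion [w, x, y, z].
In Python, from workcell import bot gives the robot as it stands.
- The arm moves only by the shell command python3 -m creep 'ROWS' [FORCE]. ROWS is JSON, a list of rows, each an object with "grip": the finger opening in mm, from 0 to 85.4; "slide": the shift along the tool's x, y, z in mm, a list of three; "twist": the turn about the tool's z in rad. A call has 1 to 10 rows; each row shifts and turns the commanded pose from where the row before left it, along the tool's axes as they then stand; what a row does not reach is not made up. A row lasts 1/12 s, in which the tool goes at most 41.7 mm and 7.16 degrees, less where a joint would pass 70% of its speed; a pose out of reach is approached as far as the arm can. A call is refused whole if a number of a shift passes 41.7 or a number of a turn 0.125, either way. A call with a gripper value outside its range is refused whole. The fingers move at their own pace and stop on an object; FORCE is the grip in N (left out, the last holds). Time passes only in rows, so rows that do not move let the fingers close. It gives the time, the measured TCP pose, the force and the opening at its end, in the units of the state.
- bot.get_obs(): the state, without advancing time (a new reading comes with each control period).
- bot.get_image(name): name is "side" or "top" or "wrist"; returns a dict with "color" (480x640x3 uint8, blue, green, red), "z_map" (480x640 float32, m along the optical axis (not along the pixel's ray), 0 where there is no reading), "fx", "fy", "cx", "cy" (pixels), "k1" (the pictures are not rectified: a ray, as slopes to the right and down, at radius r is drawn at 1 + k1 r^2 times it, then the intrinsics apply), "position" and "orientation" of the camera in the world; the wrist camera has in their place "hand_eye" (4x4, takes a point from camera to tool coordinates, whose origin is the TCP and whose axes are the flange's). Camera axes: x right, y down, z forward; pixel columns grow to the right and rows downward; lengths in m; the calibration is good to about 2 mm. A picture is of the moment at which its call begins: read the wrist's pose just before it.
- bot.sign_off(): hands the job in, once; it reports no verdict.
The state is a dict: "clock": time; "joint_positions": joint angles; "qd": joint speeds; "joint_efforts": joint torques, N m; "eef_pos": TCP position; "tcp_rot": TCP orientation; "force": force on the tool from outside, world axes, zero at the start; "wrist_torque": the same for the moment, N m; "gripper_width": opening from 0.0 (shut) to 1.0 (fully open).
Only numpy, scipy, OpenCV 4.12 (cv2) and the standard library are available. Lean on these libraries where they do the work, as an engineer would, in place of code of your own. Each camera call takes 0.05 s, during which the arm holds its last target.

## Working session

There is one attempt and no reset: what is moved stays moved. The work goes in short steps, Python scripts to look and compute and a shell command to move; the robot and the scene stay as the last step left them, time stands still between calls to the robot, and variables do not carry over. Pictures are saved under pics/ and viewed, and the job is handed in when it is done.

```bash
ls; mkdir -p pics; cat > h.py <<'E'
import numpy as np,cv2
from workcell import bot
from scipy.spatial.transform import Rotation as R
def q2m(q): return R.from_quat([q[1],q[2],q[3],q[0]]).as_matrix()
def campose(im,obs=None):
    if 'hand_eye' in im:
        H=np.array(im['hand_eye']);T=np.eye(4);T[:3,:3]=q2m(obs['tcp_rot']);T[:3,3]=obs['eef_pos'];M=T@H
        return M[:3,:3],M[:3,3]
    return q2m(im['orientation']),np.array(im['position'])
def rays(im,uv):
    K=np.array([[im['fx'],0,im['cx']],[0,im['fy'],im['cy']],[0,0,1.]])
    return cv2.undistortPoints(np.array(uv,float).reshape(-1,1,2),K,np.array([im['k1'],0,0,0,0.])).reshape(-1,2)
def onplane(im,uv,z,obs=None):
    M,p=campose(im,obs);r=rays(im,uv);d=np.c_[r,np.ones(len(r))]@M.T
    return p+d*((z-p[2])/d[:,2])[:,None]
def pts(im,uv,obs=None):
    M,p=campose(im,obs);r=rays(im,uv);uv=np.array(uv,int).reshape(-1,2)
    z=im['z_map'][uv[:,1],uv[:,0]]
    return p+(np.c_[r,np.ones(len(r))]*z[:,None])@M.T
E
python3 - <<'E'
from h import *
import pickle
o=bot.get_obs();print(o)
for n in ['side','top','wrist']:
    o=bot.get_obs();im=bot.get_image(n);cv2.imwrite(f'pics/{n}0.png',im['color']);pickle.dump((im,o),open(n+'0.pkl','wb'))
    print(n,{k:v for k,v in im.items() if k not in('color','z_map')})
E
```

```text
pics
{'clock': 0.0, 'joint_positions': array([-1.15197596e+00,  2.41451676e-01,  3.72661928e-03,  1.33520402e+00,
        2.28226149e-05,  1.57084682e+00]), 'qd': array([-0.00225471,  0.00106049, -0.00056222, -0.00110505,  0.00114328,
        0.00129926]), 'joint_efforts': array([ 2.82793926e-04, -3.72317612e+01,  2.52407634e+01,  1.69943488e-02,
        9.40984046e-05, -1.51107866e-05]), 'eef_pos': array([ 0.20306965, -0.4561555 ,  0.20599461]), 'tcp_rot': array([-1.04544715e-03,  9.78158392e-01,  2.07858178e-01, -2.10545972e-04]), 'force': array([ 0.18376716, -0.72246006, -0.78570064]), 'wrist_torque': array([ 0.07652234, -0.04648553, -0.01451969]), 'gripper_width': 0.9999810194438927}
side {'fx': 572.780102257286, 'fy': 572.780102257286, 'cx': 319.65047788837376, 'cy': 239.15326700949404, 'k1': -0.04715080216681185, 'position': array([0.17715997, 0.92820831, 1.10401335]), 'orientation': array([ 0.06549896, -0.14706091,  0.91590953, -0.3676856 ])}
top {'fx': 574.3377092897002, 'fy': 574.3377092897002, 'cx': 318.6114896608608, 'cy': 234.07080553351378, 'k1': -0.003066546904830724, 'position': array([0.38095703, 0.02105411, 1.23290575]), 'orientation': array([-0.03914007,  0.7142723 , -0.69716972,  0.04730244])}
wrist {'fx': 423.37896301965594, 'fy': 423.37896301965594, 'cx': 314.4514737377544, 'cy': 242.2152195208748, 'k1': -0.06986200212137693, 'hand_eye': array([[ 4.21614677e-04, -9.51981981e-01, -3.06153767e-01,
         7.78601905e-02],
       [ 9.99999790e-01,  5.51827312e-04, -3.38767901e-04,
         8.81503823e-04],
       [ 4.91444948e-04, -3.06153560e-01,  9.51982015e-01,
        -1.67097147e-01],
       [ 0.00000000e+00,  0.00000000e+00,  0.00000000e+00,
         1.00000000e+00]])}
```

View pics/top0.png

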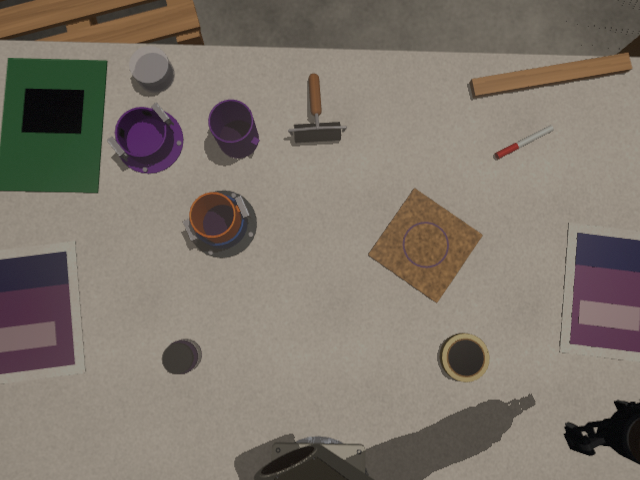

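View pics/side0.png

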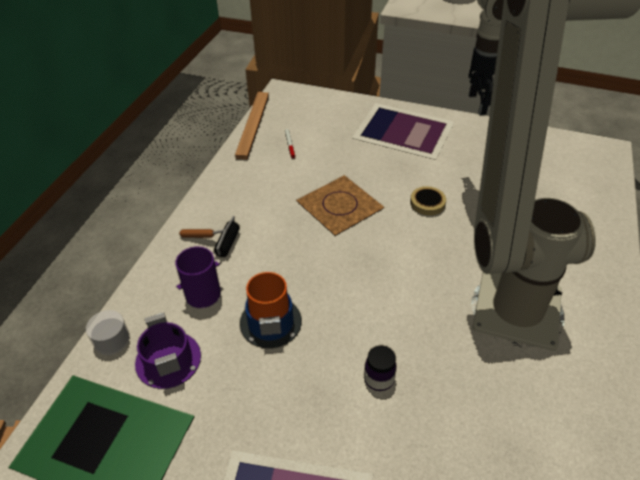

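The top view shows two tub-shaped things: orange (215,217), inside the blue pail, and purple (233,128), empty and standing alone. There is also a purple pail look-alike at (145,135). The orange tub in the blue pail fits the description. The mat is at (426,245), tape (465,357), ink (181,357), and brayer (316,115). I'll confirm with an enlarged crop.

```bash
python3 - <<'E'
from h import *
import pickle
t,_=pickle.load(open('top0.pkl','rb'));s,_=pickle.load(open('side0.pkl','rb'))
a=cv2.resize(t['color'][175:275,165:275],None,fx=5,fy=5,interpolation=cv2.INTER_CUBIC)[:500,:400*2]
b=cv2.resize(s['color'][260:360,225:315],None,fx=5,fy=5,interpolation=cv2.INTER_CUBIC)
cv2.imwrite('pics/crop_t.png',a);cv2.imwrite('pics/crop_s.png',b)
h=cv2.cvtColor(t['color'],cv2.COLOR_BGR2HSV)
# rim points by depth: world z of pixels around tub
vv,uu=np.mgrid[175:275,165:275];uv=np.c_[uu.ravel(),vv.ravel()]
P=pts(t,uv);m=(abs(P[:,2]-0.131)<0.006)
Q=P[m];print('rim pts',len(Q),Q.mean(0))
def circ(Q):
    A=np.c_[2*Q[:,:2],np.ones(len(Q))];x=np.linalg.lstsq(A,(Q[:,:2]**2).sum(1),rcond=None)[0];return x[:2],np.sqrt(x[2]+x[:2]@x[:2])
print(circ(Q))
m2=(h[...,0]<15)&(h[...,1]>120)&(h[...,2]>60)
m2[:,:165]=0;m2[:,275:]=0;m2[:175]=0;m2[275:]=0
c=max(cv2.findContours(m2.astype(np.uint8),0,1)[0],key=cv2.contourArea).reshape(-1,2)
W=onplane(t,cv2.convexHull(c).reshape(-1,2),0.131)
print('orange hull circle @131',circ(W),cv2.minEnclosingCircle(W[:,:2].astype(np.float32)))
# catches: z~0.088
g=h[175:275,165:275].reshape(-1,3);k=(abs(P[:,2]-.088)<.006)
for q in np.c_[uv,P*1000,g][k][::4]: print(q.astype(int).tolist(),end=' ')
print()
# mat
mm=((h[...,0]>5)&(h[...,0]<22)&(h[...,1]>90)).astype(np.uint8);mm[:,:350]=0;mm[:,500:]=0;mm[:170]=0;mm[310:]=0
c=max(cv2.findContours(cv2.morphologyEx(mm,3,np.ones((5,5))),0,1)[0],key=cv2.contourArea)
r=cv2.minAreaRect(c);print(r);b=cv2.boxPoints(r);B=onplane(t,b,.006);print(B,B.mean(0),np.linalg.norm(B[0]-B[1]),np.linalg.norm(B[1]-B[2]))
for n,u,z in [('ink',(181,357),.085),('tape',(465,357),.024),('brayer',(316,130),.04),('purple tub',(231,115),.125)]: print(n,onplane(t,[u],z))
E
```

```text
rim pts 334 [0.54864525 0.21810204 0.13052856]
(array([0.54862537, 0.21704403]), np.float64(0.04268532954382538))
orange hull circle @131 (array([0.5457883 , 0.21148409]), np.float64(0.049027882306792454)) ((0.5448932647705078, 0.21229881048202515), 0.0514482781291008)
[240, 196, 594, 169, 92, 165, 4, 143] [240, 197, 594, 170, 84, 0, 6, 138] [213, 198, 589, 224, 87, 9, 129, 77] [217, 198, 589, 216, 88, 10, 128, 78] [237, 198, 591, 176, 83, 12, 20, 128] [241, 198, 591, 168, 86, 6, 9, 138] [210, 199, 587, 230, 87, 10, 129, 77] [223, 199, 587, 203, 91, 11, 132, 77] [238, 199, 589, 173, 87, 12, 20, 127] [242, 199, 589, 166, 86, 15, 12, 128] [208, 200, 585, 234, 85, 9, 124, 78] [236, 200, 586, 177, 90, 9, 21, 123] [240, 200, 586, 169, 90, 12, 20, 128] [205, 201, 582, 239, 90, 9, 124, 78] [237, 201, 584, 175, 91, 12, 20, 125] [241, 201, 585, 167, 86, 12, 20, 125] [204, 202, 582, 243, 83, 10, 128, 78] [237, 202, 582, 175, 88, 15, 21, 122] [241, 202, 583, 167, 88, 11, 22, 129] [203, 203, 579, 244, 86, 10, 134, 82] [240, 203, 581, 169, 86, 11, 22, 127] [200, 204, 576, 249, 91, 10, 134, 84] [2
[... 3054 characters left out ...]
208, 239, 506, 230, 88, 9, 95, 70] [190, 240, 503, 266, 88, 17, 38, 95] [211, 240, 505, 225, 82, 11, 116, 75] [215, 240, 504, 215, 92, 9, 124, 78] [219, 240, 505, 209, 84, 9, 124, 78] 
((424.88592529296875, 244.98406982421875), (83.94926452636719, 82.09516906738281), 34.508522033691406)
[[ 0.48927452 -0.09629483  0.006     ]
 [ 0.63962205 -0.19579852  0.006     ]
 [ 0.5389473  -0.34592774  0.006     ]
 [ 0.39140703 -0.24493939  0.006     ]] [ 0.51481273 -0.22074012  0.006     ] 0.18029244886381163 0.18076002793034476
ink [[0.27319638 0.27298797 0.085     ]]
tape [[ 0.28054792 -0.3007356   0.024     ]]
brayer [[0.75201075 0.01983204 0.04      ]]
purple tub [[0.7517055  0.18981572 0.125     ]]
```

View pics/crop_t.png

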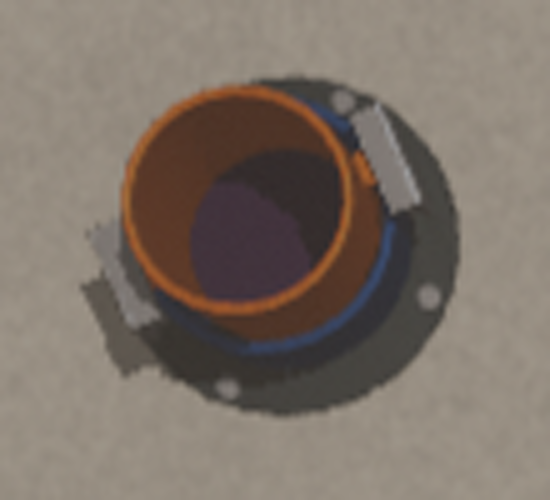

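View pics/crop_s.png

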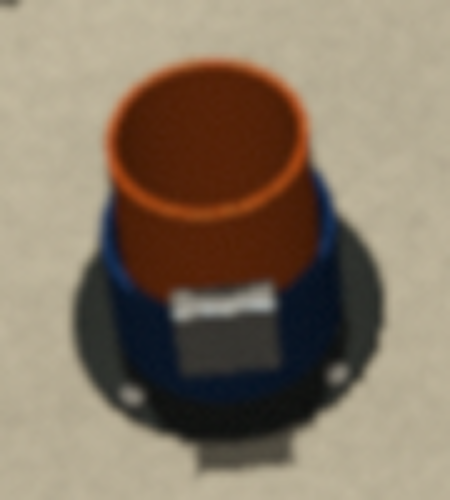

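The crops confirm the target. The orange tub is inside the blue pail, with an ear visible at the catch around (238,208) in the top view.

- **Tub and pail axis:** about (0.549, 0.217). The catch midpoint gives the same point, at 117 mm spacing.
- **Pail x axis:** about -66° in the world.
- **Mat centre:** (0.515, -0.221), with a measured side of 180 mm.

I'll pinch the near rim at 204°, so the tool must yaw +90°.

```bash
python3 -m creep '[{"grip":40,"slide":[0,0,0],"twist":-0.125},{"grip":40,"slide":[0,0,0],"twist":-0.125},{"grip":40,"slide":[0,0,0],"twist":-0.125},{"grip":40,"slide":[0,0,0],"twist":-0.125},{"grip":40,"slide":[0,0,0],"twist":-0.125},{"grip":40,"slide":[0,0,0],"twist":-0.125},{"grip":40,"slide":[0,0,0],"twist":-0.125},{"grip":40,"slide":[0,0,0],"twist":-0.125},{"grip":40,"slide":[0,0,0],"twist":-0.125},{"grip":40,"slide":[0,0,0],"twist":-0.125}]' 100
cat > go.py <<'E'
from h import *
import sys
def go(target,yawdeg=None):
    o=bot.get_obs();M=q2m(o['tcp_rot']);p=np.array(o['eef_pos'])
    yaw=np.degrees(np.arctan2(M[1,0],M[0,0]))
    print('t',round(o['clock'],2),'tcp',p.round(4),'yaw',round(yaw,2),'zax',M[:,2].round(3),'q',np.round(o['joint_positions'],2),'F',np.round(o['force'],1),'T',np.round(o['wrist_torque'],2),'w',round(o['gripper_width']*85.4,1))
    if target is not None: print('slide mm',(M.T@(np.array(target)-p)*1000).round(1))
    if yawdeg is not None: print('twist',np.radians((yaw-yawdeg+180)%360-180).round(3))
if __name__=='__main__':
    a=[float(v) for v in sys.argv[1:]]
    go(a[:3] if len(a)>=3 else None,a[3] if len(a)>3 else None)
E
python3 go.py 0.51 0.2 0.206 114
```

```text
clock: 0.98
eef_pos: [0.2032, -0.4565, 0.2065]
tcp_rot: [-0.0, 0.669, 0.743, 0.0]
force: [0.4, -0.8, 0.4]
gripper_width: 0.469
t 0.98 tcp [ 0.2032 -0.4565  0.2065] yaw 95.97 zax [-0.     0.001 -1.   ] q [-1.15  0.24  0.    1.34 -0.    0.31] F [ 0.4 -0.8  0.4] T [-0.01 -0.06 -0.01] w 40.0
slide mm [621.1 373.4   0.9]
twist -0.315
```

```bash
python3 -m creep '[{"grip":40,"slide":[34,20,0],"twist":0},{"grip":40,"slide":[34,20,0],"twist":0},{"grip":40,"slide":[34,20,0],"twist":0},{"grip":40,"slide":[34,20,0],"twist":0},{"grip":40,"slide":[34,20,0],"twist":0},{"grip":40,"slide":[34,20,0],"twist":0},{"grip":40,"slide":[34,20,0],"twist":0},{"grip":40,"slide":[34,20,0],"twist":0},{"grip":40,"slide":[34,20,0],"twist":0}]'
python3 -m creep '[{"grip":40,"slide":[34,20,0],"twist":0},{"grip":40,"slide":[34,20,0],"twist":0},{"grip":40,"slide":[34,20,0],"twist":0},{"grip":40,"slide":[34,20,0],"twist":0},{"grip":40,"slide":[34,20,0],"twist":0},{"grip":40,"slide":[34,20,0],"twist":0},{"grip":40,"slide":[0,0,0],"twist":-0.105},{"grip":40,"slide":[0,0,0],"twist":-0.105},{"grip":40,"slide":[0,0,0],"twist":-0.105},{"grip":40,"slide":[0,0,0],"twist":0}]'
python3 go.py 0.51 0.2 0.206 114
```

```text
clock: 1.73
eef_pos: [0.3527, -0.1328, 0.2069]
tcp_rot: [0.0, 0.672, 0.741, 0.0]
force: [0.5, 0.0, -0.4]
gripper_width: 0.468
clock: 2.57
eef_pos: [0.4517, 0.0806, 0.2064]
tcp_rot: [-0.0, 0.546, 0.838, -0.0]
force: [-0.2, -1.0, 0.9]
gripper_width: 0.468
t 2.57 tcp [0.4517 0.0806 0.2064] yaw 113.82 zax [-0.001 -0.    -1.   ] q [ 0.18  0.16 -0.1   1.31  0.    1.33] F [-0.2 -1.   0.9] T [ 0.    0.01 -0.03] w 40.0
slide mm [ 85.7 101.6   0.3]
twist -0.003
```

Now to the point above the rim, then a wrist picture to refine the tub centre.

```bash
python3 -m creep '[{"grip":40,"slide":[21,25,0],"twist":0},{"grip":40,"slide":[21,25,0],"twist":0},{"grip":40,"slide":[22,26,0],"twist":0},{"grip":40,"slide":[22,26,0],"twist":0},{"grip":40,"slide":[0,0,0],"twist":0}]'
python3 - <<'E'
from h import *
o=bot.get_obs();w=bot.get_image('wrist');t=bot.get_image('top')
cv2.imwrite('pics/w1.png',w['color'])
vv,uu=np.mgrid[0:480:2,0:640:2];uv=np.c_[uu.ravel(),vv.ravel()]
def circ(Q):
    A=np.c_[2*Q[:,:2],np.ones(len(Q))];x=np.linalg.lstsq(A,(Q[:,:2]**2).sum(1),rcond=None)[0];return x[:2],np.sqrt(x[2]+x[:2]@x[:2])
h=cv2.cvtColor(w['color'],cv2.COLOR_BGR2HSV)[vv,uu].reshape(-1,3)
P=pts(w,uv,o);k=(h[:,0]<18)&(h[:,1]>120)&(P[:,2]>.122)&(P[:,2]<.14)
print(k.sum(),P[k].mean(0) if k.any() else '',circ(P[k]) if k.sum()>5 else '')
E
python3 go.py 0.51 0.2 0.206 114
```

```text
clock: 2.98
eef_pos: [0.513, 0.2044, 0.2058]
tcp_rot: [-0.0, 0.547, 0.837, 0.001]
force: [0.1, -0.1, 0.1]
gripper_width: 0.47
906 [0.54848885 0.21760036 0.12940194] (array([0.54771277, 0.2173483 ]), np.float64(0.042330371558968634))
t 3.08 tcp [0.5107 0.2004 0.2059] yaw 113.64 zax [-0.002 -0.001 -1.   ] q [ 0.37  0.34  0.14  1.37 -0.    1.53] F [ 1.  -0.5  0.1] T [-0.02  0.06  0.03] w 39.7
slide mm [-0.1 -0.8 -0. ]
twist -0.006
```

View pics/w1.png

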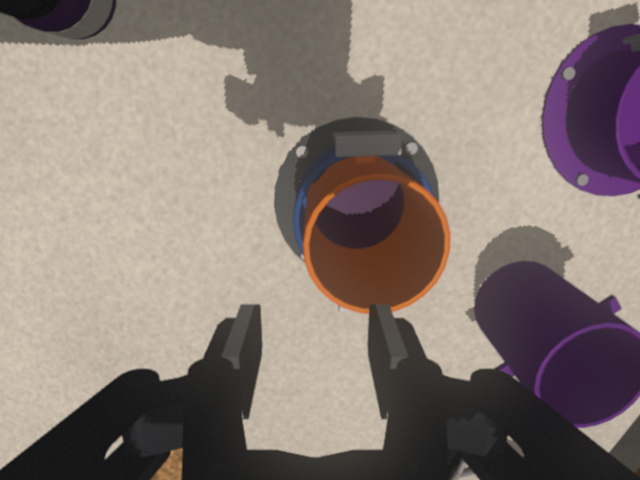

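The wrist view shows the orange rim at (377,243) and the catch and ear at (367,145–160). The fingers straddle the near side correctly. The wrist fit gives a centre of (0.548, 0.217), matching the top view. Descending so the tips end about 29 mm below the rim and about 14 mm above the catches.

```bash
python3 -m creep '[{"grip":40,"slide":[0,-2,15],"twist":0},{"grip":40,"slide":[0,0,20],"twist":0},{"grip":40,"slide":[0,0,20],"twist":0},{"grip":40,"slide":[0,0,20],"twist":0},{"grip":40,"slide":[0,0,17],"twist":0},{"grip":40,"slide":[0,0,0],"twist":0},{"grip":40,"slide":[0,0,0],"twist":0}]'
python3 go.py 0.5087 0.1997 0.113 114
```

```text
clock: 3.67
eef_pos: [0.5079, 0.1975, 0.1145]
tcp_rot: [-0.001, 0.548, 0.836, -0.001]
force: [0.3, 0.3, 0.6]
gripper_width: 0.469
t 3.67 tcp [0.5079 0.1975 0.1145] yaw 113.52 zax [-0.002 -0.001 -1.   ] q [ 0.37  0.39 -0.04  1.15 -0.    1.53] F [0.3 0.3 0.6] T [ 0.04  0.02 -0.02] w 40.1
slide mm [1.7 1.6 1.5]
twist -0.008
```

```bash
python3 -m creep '[{"grip":40,"slide":[1,1,1],"twist":0},{"grip":20,"slide":[0,0,0],"twist":0},{"grip":0,"slide":[0,0,0],"twist":0},{"grip":0,"slide":[0,0,0],"twist":0},{"grip":0,"slide":[0,0,0],"twist":0},{"grip":0,"slide":[0,0,0],"twist":0},{"grip":0,"slide":[0,0,0],"twist":0},{"grip":0,"slide":[0,0,0],"twist":0}]' 110
python3 go.py 0.5087 0.1997 0.113 114
```

```text
clock: 4.33
eef_pos: [0.5096, 0.2004, 0.1139]
tcp_rot: [0.0, 0.547, 0.837, 0.0]
force: [0.8, -0.3, 0.9]
gripper_width: 0.002
t 4.33 tcp [0.5096 0.2004 0.1139] yaw 113.67 zax [ 0. -0. -1.] q [ 0.37  0.39 -0.03  1.15 -0.    1.53] F [ 0.8 -0.3  0.9] T [-0.02 -0.01 -0.03] w 0.1
slide mm [-0.3 -1.1  0.9]
twist -0.006
```

The opening reads 0, but a 4 mm wall should show about 4 mm. I'll look before moving.

```bash
python3 - <<'E'
from h import *
w=bot.get_image('wrist');s=bot.get_image('side')
cv2.imwrite('pics/w2.png',w['color']);cv2.imwrite('pics/s2.png',cv2.resize(s['color'][220:380,200:400],None,fx=3.5,fy=3.5))
E
```

```text
(no output)
```

View pics/w2.png

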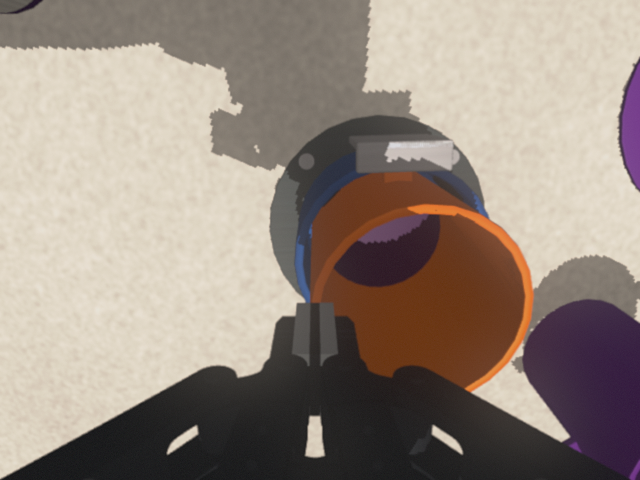

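View pics/s2.png

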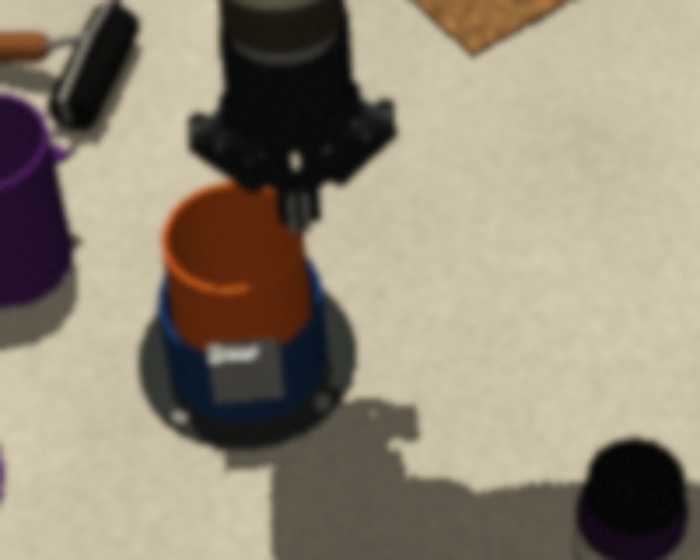

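```bash
python3 - <<'E'
from h import *
o=bot.get_obs();w=bot.get_image('wrist')
M=q2m(o['tcp_rot']);p=np.array(o['eef_pos'])
vv,uu=np.mgrid[0:480:2,0:640:2];uv=np.c_[uu.ravel(),vv.ravel()]
h=cv2.cvtColor(w['color'],cv2.COLOR_BGR2HSV)[vv,uu].reshape(-1,3)
P=pts(w,uv,o);k=(h[:,0]<18)&(h[:,1]>120)&(P[:,2]>.122)&(P[:,2]<.14)
Q=P[k];A=np.c_[2*Q[:,:2],np.ones(len(Q))];x=np.linalg.lstsq(A,(Q[:,:2]**2).sum(1),rcond=None)[0]
c=x[:2];print(c,np.sqrt(x[2]+c@c),Q[:,2].mean(), 'centre in tool',(M.T@(np.r_[c,.131]-p)*1000).round(1))
T=(P-p)@M*1000
for u,v in [(302,320),(302,340),(328,320),(328,340),(318,330),(308,310),(285,330),(345,330),(345,350),(330,370)]:
    i=np.where((uv[:,0]==u//2*2)&(uv[:,1]==v))[0][0];print((u,v),T[i].round(1),h[i])
cv2.imwrite('pics/w3.png',cv2.resize(w['color'][260:420,230:430],None,fx=3.5,fy=3.5,interpolation=cv2.INTER_CUBIC))
print(bot.get_obs()['gripper_width'])
E
```

```text
[0.54759439 0.21743356] 0.042411989803623706 0.12902107156523196 centre in tool [  0.4  41.7 -17.1]
(302, 320) [  9.7  -4.6 -40.9] [15 17 89]
(302, 340) [ 10.1  -4.2 -54.4] [15 17 88]
(328, 320) [  9.6   4.1 -40.8] [17 21 84]
(328, 340) [ 10.1   3.7 -54.3] [15 19 82]
(318, 330) [ 10.7   0.7 -49.3] [ 8 40 51]
(308, 310) [ 10.2  -2.7 -34.5] [15 17 89]
(285, 330) [  6.3 -10.6 -41.7] [15 30 69]
(345, 330) [  6.4   9.5 -41.7] [ 8 44 46]
(345, 350) [  6.1   8.7 -53.5] [ 4 43 42]
(330, 370) [ 11.6   3.7 -71.9] [10 20 39]
-0.003183747802110595
```

View pics/w3.png

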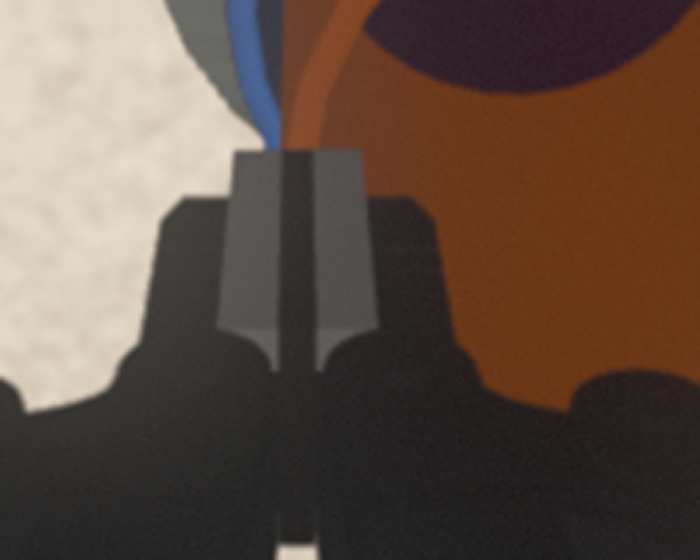

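```bash
python3 - <<'E'
from h import *
o=bot.get_obs();s=bot.get_image('side');t=bot.get_image('top')
print(o['eef_pos'])
for v in (268,272,276,280,283,284,286,288): print(v,pts(s,[(281,v),(285,v),(289,v)])[:, :].round(3).tolist())
print('rays',[onplane(s,[(285,285)],z).round(3).tolist() for z in (.10,.12,.145)])
cv2.imwrite('pics/s3.png',cv2.resize(s['color'][255:315,245:325],None,fx=9,fy=9,interpolation=cv2.INTER_CUBIC))
E
```

```text
[0.50951907 0.20033759 0.11383669]
268 [[0.51, 0.219, 0.209], [0.512, 0.196, 0.183], [0.495, 0.214, 0.208]]
272 [[0.513, 0.215, 0.19], [0.508, 0.206, 0.183], [0.498, 0.208, 0.189]]
276 [[0.513, 0.216, 0.179], [0.507, 0.211, 0.175], [0.499, 0.207, 0.174]]
280 [[0.517, 0.209, 0.157], [0.508, 0.21, 0.16], [0.501, 0.203, 0.156]]
283 [[0.517, 0.211, 0.148], [0.508, 0.21, 0.151], [0.501, 0.206, 0.149]]
284 [[0.519, 0.208, 0.141], [0.508, 0.212, 0.149], [0.549, 0.098, 0.002]]
286 [[0.531, 0.184, 0.101], [0.509, 0.211, 0.141], [0.547, 0.104, 0.002]]
288 [[0.531, 0.184, 0.095], [0.511, 0.207, 0.128], [0.545, 0.109, 0.001]]
rays [[[0.524, 0.177, 0.1]], [[0.517, 0.192, 0.12]], [[0.508, 0.211, 0.145]]]
```

View pics/s3.png

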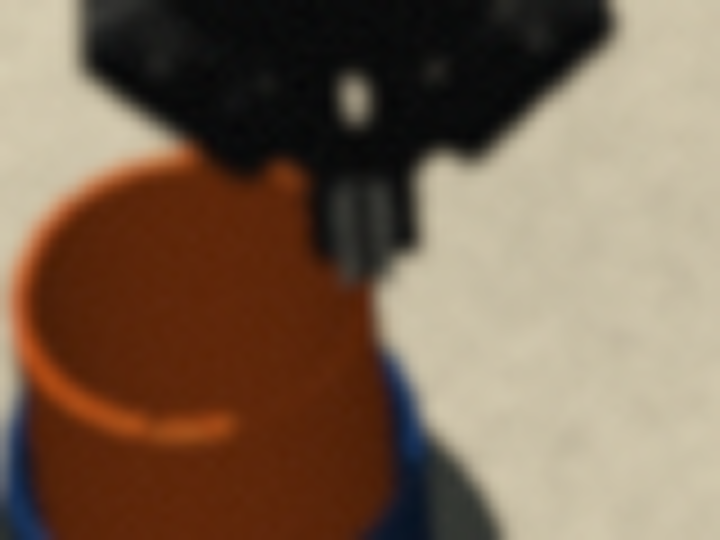

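Both cameras put the shut fingertips at z ≈ 0.143, about 12 mm above the rim. That is about 30 mm behind the reported TCP, not 11 mm ahead of it, so the stated tool length is off by about 42 mm here and the fingers closed on air. I'll trust the images: reopen, go lower in stages, and look again.

```bash
python3 -m creep '[{"grip":40,"slide":[0,-1,0],"twist":0},{"grip":40,"slide":[0,0,0],"twist":0},{"grip":40,"slide":[0,0,0],"twist":0},{"grip":40,"slide":[0,0,0],"twist":0},{"grip":40,"slide":[0,0,10],"twist":0},{"grip":40,"slide":[0,0,10],"twist":0},{"grip":40,"slide":[0,0,8],"twist":0},{"grip":40,"slide":[0,0,0],"twist":0},{"grip":40,"slide":[0,0,0],"twist":0}]'
python3 - <<'E'
from h import *
o=bot.get_obs();w=bot.get_image('wrist');s=bot.get_image('side')
cv2.imwrite('pics/w4.png',w['color']);cv2.imwrite('pics/s4.png',cv2.resize(s['color'][240:340,225:325],None,fx=6,fy=6,interpolation=cv2.INTER_CUBIC))
M=q2m(o['tcp_rot']);p=np.array(o['eef_pos']);print(p,o['force'],o['gripper_width'])
# pad near-face points: x in tool ~ 8..12
vv,uu=np.mgrid[0:480,0:640];uv=np.c_[uu.ravel(),vv.ravel()];T=(pts(w,uv,o)-p)@M*1000
k=(T[:,0]>7)&(T[:,0]<13)&(abs(T[:,1])<40)&(T[:,2]<0)&(T[:,2]>-60)
for sg in(-1,1):
    q=T[k&(np.sign(T[:,1])==sg)];q=q[q[:,2]>q[:,2].max()-6];print(sg,len(q),q.mean(0),q.max(0))
E
```

```text
clock: 5.33
eef_pos: [0.5077, 0.1995, 0.0846]
tcp_rot: [-0.001, 0.547, 0.837, -0.001]
force: [-0.5, -0.0, -0.1]
gripper_width: 0.471
[0.50767474 0.19954188 0.08458155] [-0.46898955 -0.02771435 -0.06365077] 0.4706097942835051
-1 88 [  9.84190294 -23.15456234 -31.49371023] [ 10.9909327  -20.31909674 -27.56116966]
1 18 [ 9.70612684  1.01094686 -2.70912565] [12.45061352  1.46646635 -0.16337219]
```

View pics/w4.png

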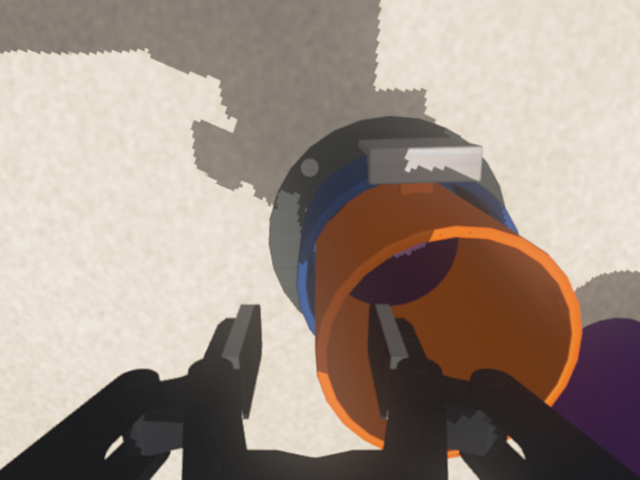

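View pics/s4.png

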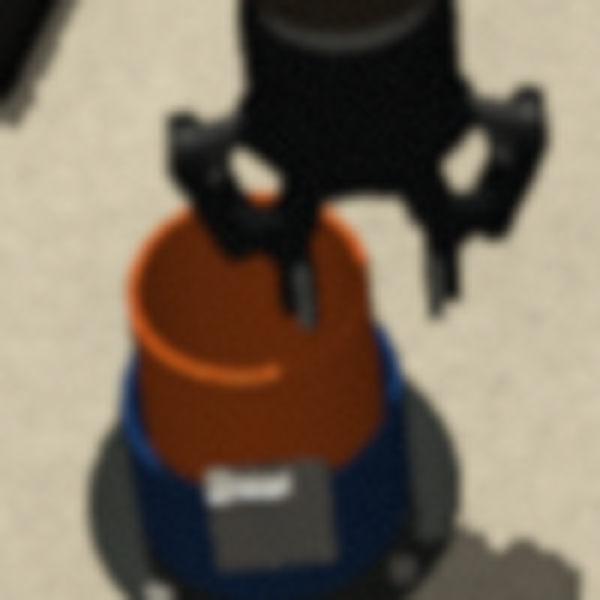

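Both views show the fingers straddling the rim: tips about 17 mm below it, the left finger outside at (245,310), and the right one inside at (380,310). Lowering 12 mm more and closing.

```bash
python3 -m creep '[{"grip":40,"slide":[0,0,6],"twist":0},{"grip":40,"slide":[0,0,6],"twist":0},{"grip":20,"slide":[0,0,0],"twist":0},{"grip":0,"slide":[0,0,0],"twist":0},{"grip":0,"slide":[0,0,0],"twist":0},{"grip":0,"slide":[0,0,0],"twist":0},{"grip":0,"slide":[0,0,0],"twist":0},{"grip":0,"slide":[0,0,0],"twist":0}]' 110
python3 go.py 0.5087 0.1997 0.072 114
```

```text
clock: 6.1
eef_pos: [0.5093, 0.2004, 0.0741]
tcp_rot: [0.0, 0.547, 0.837, 0.001]
force: [1.7, 2.4, -2.9]
gripper_width: 0.026
t 6.1 tcp [0.5093 0.2004 0.0741] yaw 113.7 zax [ 0.001  0.001 -1.   ] q [ 0.37  0.42 -0.09  1.05  0.    1.53] F [ 1.7  2.4 -2.9] T [ 0.31 -0.53  0.31] w 2.2
slide mm [-0.4 -0.8  2.1]
twist -0.005
```

The grip holds: opening 2.2 mm, with wrist load present. Turning about the tub axis (tool y +43 mm), 0.08 rad per row with an x slide of 3.4 mm.

```bash
python3 -m creep '[{"grip":0,"slide":[3.4,0.1,0],"twist":0.08},{"grip":0,"slide":[3.4,0.1,0],"twist":0.08},{"grip":0,"slide":[3.4,0.2,0],"twist":0.08},{"grip":0,"slide":[3.4,0.1,0],"twist":0.08},{"grip":0,"slide":[3.4,0.1,0],"twist":0.08}]' 120
python3 go.py
python3 -m creep '[{"grip":0,"slide":[0,0,0],"twist":0}]'
python3 go.py
```

```text
clock: 6.52
eef_pos: [0.5054, 0.2166, 0.0742]
tcp_rot: [0.0, 0.704, 0.711, 0.0]
force: [2.4, -2.4, -0.7]
gripper_width: 0.032
t 6.52 tcp [0.5054 0.2166 0.0742] yaw 90.56 zax [ 0.001 -0.    -1.   ] q [ 0.41  0.43 -0.09  1.05 -0.    1.97] F [ 2.4 -2.4 -0.7] T [-0.08 -0.41  0.42] w 2.7
clock: 6.6
eef_pos: [0.5054, 0.2171, 0.0742]
tcp_rot: [0.0, 0.703, 0.711, 0.001]
force: [1.6, 2.1, -1.5]
gripper_width: 0.024
t 6.6 tcp [0.5054 0.2171 0.0742] yaw 90.69 zax [ 0.001  0.001 -1.   ] q [ 0.41  0.43 -0.09  1.05  0.    1.96] F [ 1.6  2.1 -1.5] T [ 0.35 -0.4  -0.04] w 2.0
```

```bash
python3 -m creep '[{"grip":0,"slide":[3.4,0.1,0],"twist":0.08},{"grip":0,"slide":[3.4,0.1,0],"twist":0.08},{"grip":0,"slide":[3.4,0.2,0],"twist":0.08},{"grip":0,"slide":[3.4,0.1,0],"twist":0.08},{"grip":0,"slide":[3.4,0.1,0],"twist":0.08},{"grip":0,"slide":[3.4,0.2,0],"twist":0.08},{"grip":0,"slide":[3.4,0.1,0],"twist":0.08},{"grip":0,"slide":[3.4,0.2,0],"twist":0.08},{"grip":0,"slide":[0,0,0],"twist":0}]'
python3 go.py
python3 - <<'E'
from h import *
o=bot.get_obs();w=bot.get_image('wrist');s=bot.get_image('side');t=bot.get_image('top')
cv2.imwrite('pics/w5.png',w['color']);cv2.imwrite('pics/s5.png',cv2.resize(s['color'][240:360,225:325],None,fx=5,fy=5,interpolation=cv2.INTER_CUBIC));cv2.imwrite('pics/t5.png',cv2.resize(t['color'][175:275,165:275],None,fx=5,fy=5,interpolation=cv2.INTER_CUBIC))
E
```

```text
clock: 7.35
eef_pos: [0.514, 0.2424, 0.0742]
tcp_rot: [0.0, 0.891, 0.455, 0.001]
force: [2.0, 1.6, -0.5]
gripper_width: 0.03
t 7.35 tcp [0.514  0.2424 0.0742] yaw 54.1 zax [ 0.002  0.001 -1.   ] q [ 0.44  0.46 -0.03  1.07 -0.    2.64] F [ 2.   1.6 -0.5] T [ 0.37 -0.71 -0.  ] w 2.6
```

View pics/w5.png

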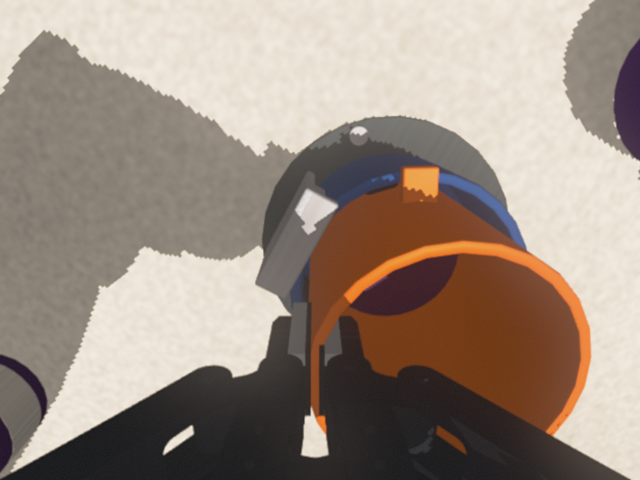

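View pics/s5.png

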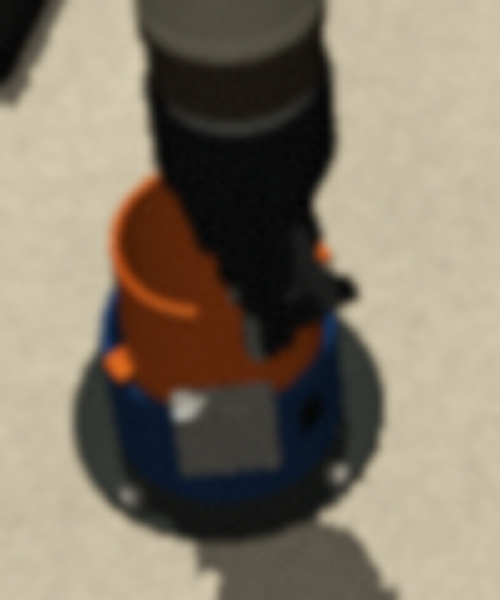

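View pics/t5.png

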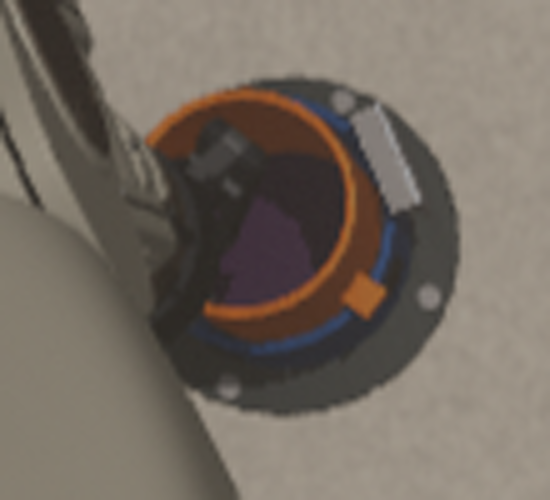

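The ears are fully visible in all three views: top crop (364,296), wrist (420,183), side crop (120,362). They are about 60° from the catches and clear. Lifting.

```bash
python3 -m creep '[{"grip":0,"slide":[0,0,-5],"twist":0},{"grip":0,"slide":[0,0,-8],"twist":0},{"grip":0,"slide":[0,0,-10],"twist":0},{"grip":0,"slide":[0,0,-10],"twist":0}]'
python3 go.py
python3 -m creep '[{"grip":0,"slide":[0,0,-12],"twist":0},{"grip":0,"slide":[0,0,-15],"twist":0},{"grip":0,"slide":[0,0,-15],"twist":0},{"grip":0,"slide":[0,0,-15],"twist":0},{"grip":0,"slide":[0,0,-15],"twist":0},{"grip":0,"slide":[0,0,-15],"twist":0},{"grip":0,"slide":[0,0,-10],"twist":0},{"grip":0,"slide":[0,0,0],"twist":0},{"grip":0,"slide":[0,0,0],"twist":0}]'
python3 go.py
python3 - <<'E'
from h import *
o=bot.get_obs();w=bot.get_image('wrist');s=bot.get_image('side')
cv2.imwrite('pics/w6.png',w['color']);cv2.imwrite('pics/s6.png',cv2.resize(s['color'][160:360,200:400],None,fx=3,fy=3,interpolation=cv2.INTER_CUBIC))
E
```

```text
clock: 7.83
eef_pos: [0.5122, 0.2416, 0.1056]
tcp_rot: [-0.0, 0.89, 0.455, -0.001]
force: [4.3, 1.9, -10.8]
gripper_width: 0.031
t 7.83 tcp [0.5122 0.2416 0.1056] yaw 54.15 zax [-0.003 -0.001 -1.   ] q [0.44 0.43 0.01 1.15 0.   2.64] F [  4.3   1.9 -10.8] T [ 0.92 -1.07  0.23] w 2.7
clock: 8.58
eef_pos: [0.5127, 0.2416, 0.2042]
tcp_rot: [0.0, 0.891, 0.455, -0.0]
force: [-0.3, 0.6, -1.4]
gripper_width: 0.032
t 8.58 tcp [0.5127 0.2416 0.2042] yaw 54.09 zax [-0. -0. -1.] q [ 0.44  0.38  0.19  1.38 -0.    2.64] F [-0.3  0.6 -1.4] T [ 0.05  0.07 -0.01] w 2.7
```

View pics/w6.png

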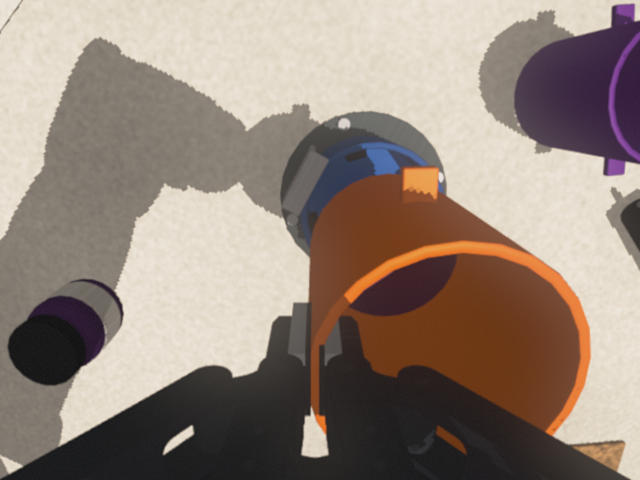

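View pics/s6.png

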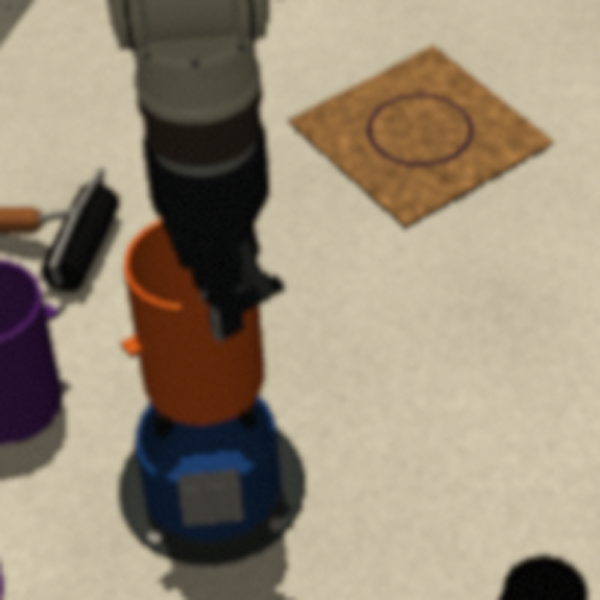

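The tub is held upright and fully out of the pail, with its underside at about z 0.136. Carrying it level to the mat.

```bash
python3 go.py 0.480 -0.196 0.204 54
```

```text
t 8.68 tcp [0.5122 0.2414 0.2028] yaw 54.08 zax [-0.002 -0.001 -1.   ] q [ 0.44  0.38  0.18  1.38 -0.    2.64] F [ 0.9  0.  -1.6] T [ 0.07  0.01 -0.02] w 2.5
slide mm [-373.1  230.5   -0.7]
twist 0.001
```

```bash
python3 -m creep '[{"grip":0,"slide":[-8,5,-1],"twist":0},{"grip":0,"slide":[-15,9.5,0],"twist":0},{"grip":0,"slide":[-20,12.3,0],"twist":0},{"grip":0,"slide":[-20,12.3,0],"twist":0},{"grip":0,"slide":[-20,12.3,0],"twist":0},{"grip":0,"slide":[-20,12.3,0],"twist":0},{"grip":0,"slide":[-20,12.3,0],"twist":0},{"grip":0,"slide":[-20,12.3,0],"twist":0},{"grip":0,"slide":[-20,12.3,0],"twist":0},{"grip":0,"slide":[-20,12.3,0],"twist":0}]'
python3 -m creep '[{"grip":0,"slide":[-20,12.3,0],"twist":0},{"grip":0,"slide":[-20,12.3,0],"twist":0},{"grip":0,"slide":[-20,12.3,0],"twist":0},{"grip":0,"slide":[-20,12.3,0],"twist":0},{"grip":0,"slide":[-20,12.3,0],"twist":0},{"grip":0,"slide":[-20,12.3,0],"twist":0},{"grip":0,"slide":[-20,12.3,0],"twist":0},{"grip":0,"slide":[-20,12.3,0],"twist":0},{"grip":0,"slide":[-10,6,0],"twist":0},{"grip":0,"slide":[0,0,0],"twist":0}]'
python3 go.py 0.480 -0.196 0.204 54
```

```text
clock: 9.52
eef_pos: [0.4959, 0.0257, 0.2041]
tcp_rot: [-0.0, 0.891, 0.455, -0.001]
force: [0.9, -0.6, -1.9]
gripper_width: 0.029
clock: 10.35
eef_pos: [0.4808, -0.1738, 0.2041]
tcp_rot: [-0.0, 0.892, 0.453, -0.001]
force: [-0.5, -0.1, -1.5]
gripper_width: 0.028
t 10.35 tcp [ 0.4808 -0.1738  0.2041] yaw 53.86 zax [-0.002 -0.    -1.   ] q [-0.35  0.27  0.03  1.34 -0.    1.86] F [-0.5 -0.1 -1.5] T [0.07 0.05 0.02] w 2.4
slide mm [-18.4  12.5   0.1]
twist -0.003
```

```bash
python3 -m creep '[{"grip":0,"slide":[-9,6,0],"twist":0},{"grip":0,"slide":[-9,6,0],"twist":0},{"grip":0,"slide":[0,0,10],"twist":0},{"grip":0,"slide":[0,0,15],"twist":0},{"grip":0,"slide":[0,0,20],"twist":0},{"grip":0,"slide":[0,0,20],"twist":0},{"grip":0,"slide":[0,0,20],"twist":0},{"grip":0,"slide":[0,0,15],"twist":0},{"grip":0,"slide":[0,0,10],"twist":0},{"grip":0,"slide":[0,0,0],"twist":0}]'
python3 go.py 0.480 -0.196 0.0742 54
python3 - <<'E'
from h import *
o=bot.get_obs();s=bot.get_image('side');t=bot.get_image('top');w=bot.get_image('wrist')
cv2.imwrite('pics/w7.png',w['color'])
cv2.imwrite('pics/s7.png',cv2.resize(s['color'][90:260,260:460],None,fx=3.5,fy=3.5,interpolation=cv2.INTER_CUBIC))
E
```

```text
clock: 11.18
eef_pos: [0.4791, -0.1917, 0.092]
tcp_rot: [-0.002, 0.89, 0.455, -0.002]
force: [-0.5, 0.2, -2.3]
gripper_width: 0.03
t 11.18 tcp [ 0.4791 -0.1917  0.092 ] yaw 54.13 zax [-0.005  0.002 -1.   ] q [-0.38  0.36 -0.15  1.07  0.    1.82] F [-0.5  0.2 -2.3] T [0.06 0.1  0.03] w 2.5
slide mm [-3.   3.4 17.8]
twist 0.002
```

View pics/s7.png

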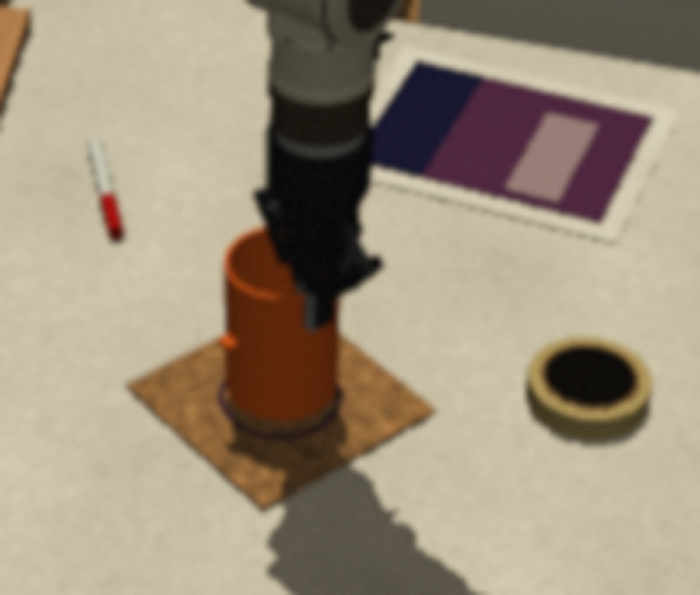

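View pics/w7.png

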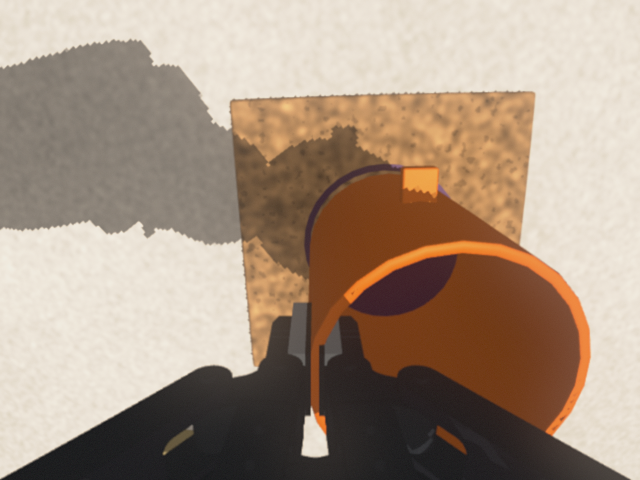

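The side and wrist views show the tub upright just above the mat, centred in the ring (side crop ring at (280,400)). Lowering gently to contact.

```bash
python3 -m creep '[{"grip":0,"slide":[-2,2,4],"twist":0},{"grip":0,"slide":[0,0,3],"twist":0},{"grip":0,"slide":[0,0,3],"twist":0},{"grip":0,"slide":[0,0,0],"twist":0}]'
python3 go.py 0.480 -0.196 0.0742
python3 -m creep '[{"grip":0,"slide":[0,0,1.5],"twist":0},{"grip":0,"slide":[0,0,1.5],"twist":0},{"grip":0,"slide":[0,0,0],"twist":0}]'
python3 go.py 0.480 -0.196 0.0742
```

```text
clock: 11.67
eef_pos: [0.4813, -0.1958, 0.0845]
tcp_rot: [-0.0, 0.891, 0.455, -0.0]
force: [0.9, 0.8, -1.3]
gripper_width: 0.026
t 11.67 tcp [ 0.4813 -0.1958  0.0845] yaw 54.07 zax [-0.  0. -1.] q [-0.39  0.37 -0.15  1.05  0.    1.81] F [ 0.9  0.8 -1.3] T [0.04 0.07 0.01] w 2.3
slide mm [-0.9 -0.9 10.3]
clock: 11.92
eef_pos: [0.4814, -0.1958, 0.0816]
tcp_rot: [-0.0, 0.891, 0.455, -0.0]
force: [0.2, 0.0, -1.1]
gripper_width: 0.033
t 11.92 tcp [ 0.4814 -0.1958  0.0816] yaw 54.07 zax [-0.  0. -1.] q [-0.39  0.37 -0.16  1.04  0.    1.81] F [ 0.2  0.  -1.1] T [ 0.04  0.07 -0.02] w 2.8
slide mm [-1.  -1.   7.4]
```

```bash
python3 -m creep '[{"grip":0,"slide":[0,0,1.5],"twist":0},{"grip":0,"slide":[0,0,1.5],"twist":0},{"grip":0,"slide":[0,0,1.5],"twist":0},{"grip":0,"slide":[0,0,0],"twist":0}]'
python3 go.py 0.480 -0.196 0.0742
python3 -m creep '[{"grip":0,"slide":[0,0,1],"twist":0},{"grip":0,"slide":[0,0,1],"twist":0},{"grip":0,"slide":[0,0,0],"twist":0}]'
python3 go.py 0.480 -0.196 0.0742
```

```text
clock: 12.25
eef_pos: [0.4813, -0.1957, 0.077]
tcp_rot: [-0.0, 0.891, 0.455, -0.0]
force: [0.6, -0.8, -1.5]
gripper_width: 0.032
t 12.25 tcp [ 0.4813 -0.1957  0.077 ] yaw 54.07 zax [-0.001  0.    -1.   ] q [-0.39  0.37 -0.17  1.03 -0.    1.81] F [ 0.6 -0.8 -1.5] T [ 0.05  0.08 -0.05] w 2.7
slide mm [-1.  -0.9  2.8]
clock: 12.5
eef_pos: [0.4815, -0.1958, 0.0752]
tcp_rot: [-0.0, 0.891, 0.455, -0.0]
force: [-0.1, 0.3, -1.4]
gripper_width: 0.029
t 12.5 tcp [ 0.4815 -0.1958  0.0752] yaw 54.07 zax [-0.  0. -1.] q [-0.39  0.37 -0.17  1.03  0.    1.81] F [-0.1  0.3 -1.4] T [ 0.03  0.07 -0.03] w 2.4
slide mm [-1. -1.  1.]
```

```bash
python3 -m creep '[{"grip":0,"slide":[0,0,0.8],"twist":0},{"grip":0,"slide":[0,0,0.8],"twist":0},{"grip":0,"slide":[0,0,0],"twist":0}]'
python3 go.py 0.480 -0.196 0.0742
python3 -m creep '[{"grip":0,"slide":[0,0,0.8],"twist":0},{"grip":0,"slide":[0,0,0],"twist":0},{"grip":0,"slide":[0,0,0],"twist":0}]'
python3 go.py 0.480 -0.196 0.0742
```

```text
clock: 12.75
eef_pos: [0.4816, -0.1959, 0.0741]
tcp_rot: [0.0, 0.891, 0.455, 0.0]
force: [-1.8, 0.4, 0.8]
gripper_width: 0.026
t 12.75 tcp [ 0.4816 -0.1959  0.0741] yaw 54.07 zax [ 0. -0. -1.] q [-0.39  0.38 -0.17  1.03 -0.    1.81] F [-1.8  0.4  0.8] T [ 0.06  0.19 -0.04] w 2.2
slide mm [-1.  -1.2 -0.1]
clock: 13.0
eef_pos: [0.4815, -0.1959, 0.074]
tcp_rot: [0.0, 0.891, 0.455, 0.0]
force: [-3.5, 0.5, 5.7]
gripper_width: 0.024
t 13.0 tcp [ 0.4815 -0.1959  0.074 ] yaw 54.07 zax [ 0. -0. -1.] q [-0.39  0.38 -0.17  1.02 -0.    1.81] F [-3.5  0.5  5.7] T [0.22 0.65 0.  ] w 2.1
slide mm [-1.  -1.1 -0.2]
```

In contact with about 7 N on the mat. Holding briefly, then opening and rising straight up.

```bash
python3 -m creep '[{"grip":0,"slide":[0,0,0],"twist":0},{"grip":0,"slide":[0,0,0],"twist":0},{"grip":10,"slide":[0,0,0],"twist":0},{"grip":20,"slide":[0,0,0],"twist":0},{"grip":40,"slide":[0,0,0],"twist":0},{"grip":40,"slide":[0,0,0],"twist":0},{"grip":40,"slide":[0,0,0],"twist":0}]' 20
python3 go.py
python3 - <<'E'
from h import *
w=bot.get_image('wrist')
cv2.imwrite('pics/w8.png',w['color'])
E
```

```text
clock: 13.58
eef_pos: [0.4816, -0.1959, 0.0729]
tcp_rot: [-0.0, 0.891, 0.455, -0.0]
force: [0.6, 0.9, -0.1]
gripper_width: 0.469
t 13.58 tcp [ 0.4816 -0.1959  0.0729] yaw 54.08 zax [-0.  0. -1.] q [-0.39  0.38 -0.17  1.02  0.    1.81] F [ 0.6  0.9 -0.1] T [-0.06  0.03 -0.03] w 40.0
```

View pics/w8.png

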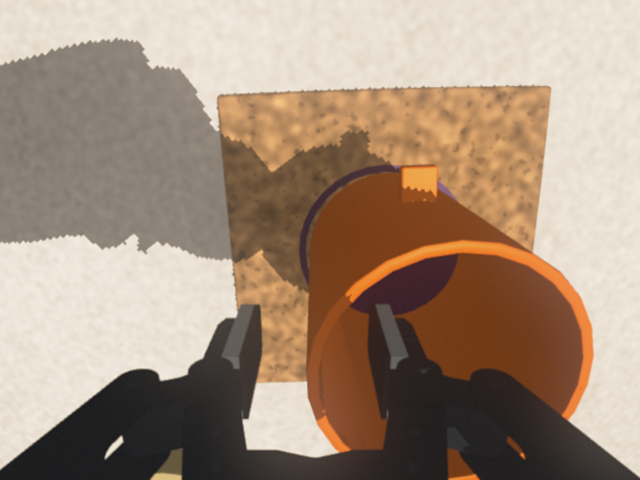

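The tub is released, with both fingers clear of the wall: left at (245,310), right at (382,310), inside the mouth. Rising.

```bash
python3 -m creep '[{"grip":40,"slide":[0,0,-10],"twist":0},{"grip":40,"slide":[0,0,-20],"twist":0},{"grip":40,"slide":[0,0,-25],"twist":0},{"grip":40,"slide":[0,0,-25],"twist":0},{"grip":40,"slide":[0,0,-25],"twist":0},{"grip":40,"slide":[0,0,-25],"twist":0},{"grip":40,"slide":[-20,-30,0],"twist":0},{"grip":40,"slide":[-20,-30,0],"twist":0},{"grip":40,"slide":[-20,-30,0],"twist":0},{"grip":40,"slide":[0,0,0],"twist":0}]'
python3 -m creep '[{"grip":40,"slide":[-20,-30,0],"twist":0},{"grip":40,"slide":[-10,-20,0],"twist":0},{"grip":40,"slide":[0,0,0],"twist":0},{"grip":40,"slide":[0,0,0],"twist":0}]'
python3 go.py
python3 - <<'E'
from h import *
s=bot.get_image('side');t=bot.get_image('top')
cv2.imwrite('pics/s9.png',s['color']);cv2.imwrite('pics/t9.png',t['color'])
for n,im in(('top',t),('side',s)):
    vv,uu=np.mgrid[0:480,0:640];uv=np.c_[uu.ravel(),vv.ravel()]
    h=cv2.cvtColor(im['color'],cv2.COLOR_BGR2HSV).reshape(-1,3);P=pts(im,uv)
    k=(h[:,0]<18)&(h[:,1]>120)&(abs(P[:,2]-.131)<.006)&(P[:,1]<-.1)
    Q=P[k];A=np.c_[2*Q[:,:2],np.ones(len(Q))];x=np.linalg.lstsq(A,(Q[:,:2]**2).sum(1),rcond=None)[0];c=x[:2]
    print(n,k.sum(),c,np.sqrt(x[2]+c@c),'plane',np.linalg.lstsq(np.c_[Q[:,:2]-c,np.ones(len(Q))],Q[:,2],rcond=None)[0])
for n,u,z in [('ink',(181,357),.085),('tape',(465,357),.024)]: print(n,onplane(t,[u],z))
E
```

```text
clock: 14.47
eef_pos: [0.3667, -0.1899, 0.203]
tcp_rot: [-0.002, 0.891, 0.454, -0.002]
force: [-1.0, 0.5, -0.5]
gripper_width: 0.468
clock: 14.8
eef_pos: [0.3152, -0.1867, 0.204]
tcp_rot: [0.001, 0.891, 0.454, 0.001]
force: [0.5, 0.0, 0.0]
gripper_width: 0.469
t 14.8 tcp [ 0.3152 -0.1867  0.204 ] yaw 54.01 zax [ 0.002 -0.001 -1.   ] q [-0.53 -0.03 -0.31  1.29  0.    1.66] F [0.5 0.  0. ] T [ 0.    0.01 -0.02] w 40.0
top 341 [ 0.51582768 -0.22077726] 0.042806757142861515 plane [-0.00612567 -0.00192104  0.13064071]
side 504 [ 0.81195488 -0.59521291] 0.48191655010794543 plane [ 0.0018524  -0.00134211  0.13033867]
ink [[0.27319638 0.27298797 0.085     ]]
tape [[ 0.28054792 -0.3007356   0.024     ]]
```

View pics/t9.png

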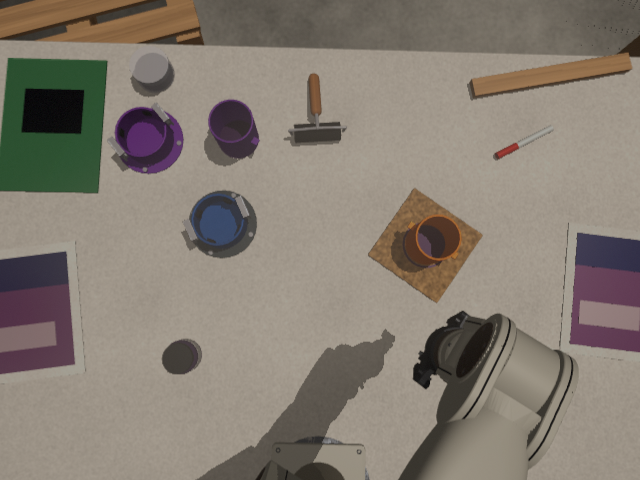

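View pics/s9.png

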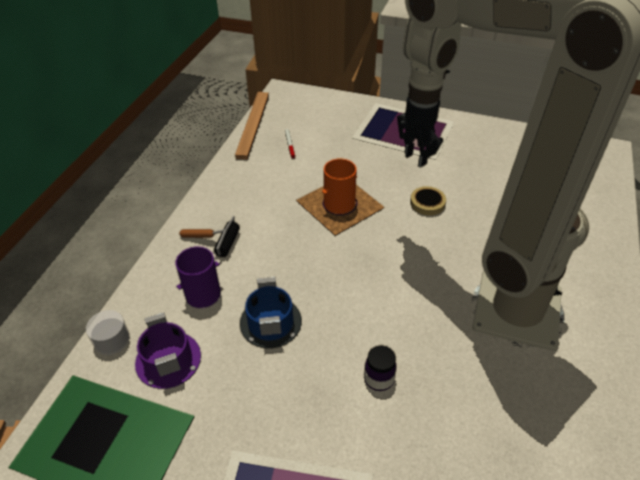

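The tub stands upright at (0.516, -0.221), within about 1 mm of the mat centre. Its rim is at 0.131 m with a slope of about 0.006 rad. The tape, ink jar and brayer look to be where they were at the start, and the arm is clear. Handing in.

```bash
python3 -c "
from workcell import bot
print(bot.get_obs()['qd'].round(3)); print(bot.sign_off())"
```

```text
[ 0.009  0.017  0.007 -0.003 -0.001 -0.002]
the job is handed in; nothing more can be done
None
```

I gripped the orange tub by its near rim and turned it about 1.04 rad until both ears were clear of the catches. I then lifted it out of the blue pail, set it down on the mat while still held (about 7 N of contact), let go, backed off and handed in at about 15 s.

**Last checks:**
- The top camera puts the tub's axis at (0.516, -0.221), about 1 mm from the measured mat centre. The rim height is 0.131 m, as it should be, and the tilt about 0.006 rad.
- By eye, the tape, ink jar and roller are where they started in the last top and side views. I did not measure their positions again after the move.

**What failed or disagreed:**
- **First grasp:** it closed on air. Both cameras put the shut fingertips about 30 mm behind the reported TCP, where the description says 11 mm ahead, so I went about 40 mm lower by the images and the second grasp held.
- **Opening reading:** with the tub held it read about 2.5 mm, although the wall is 4 mm thick.
- **Side-camera fit:** the final circle fit to the rim from the side camera was unusable (radius 0.48 m, probably from other orange-brown pixels), so the final position rests on the top view and the ring seen in the pictures.

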